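# Register a housing on the index table and hold the index plunger out

## Task

Push the open aluminium housing on the round index table fully home, so that it lies flat and square against the pair of dowel pins on one side and the single dowel pin at its end, while the index pin still locks the table. Then take the black knob of the sprung index plunger, pull it fully up and keep holding it there, with the pin clear of its hole, so that I can turn the table: finish while holding, do not let go and do not turn the table yourself. Leave the housing against its pins and do not disturb the solder spool, loupe and marker lying round the fixture.

Things in the scene. Friction and masses are not known exactly. Their poses are not given: they have to be found in the camera images.
- index_fixture: Fixed index fixture, grey with an aluminium bracket, base 170 x 226 x 16 mm. Origin on the bench surface under the axis of its round table; z up. At its -y side a bracket (56 mm wide in x, y from -131 to -67 mm, top 60 mm above the bench) reaches over the table's rim and carries the index plunger. Apart from bracket, knob and housing nothing on it is higher than 50 mm.
- table (a joint): Round dark steel table, 200 mm diameter, 12 mm thick, top face 34 mm above the bench; turns about the fixture's vertical axis. 0 rad at the start, with the index pin in its hole; positive counter-clockwise from above. With the pin seated it is locked to 0.01 rad; with the pin out it turns easily.
- nest (a point): Point on the table's top face where the centre of the housing's underside is when fully home; axes as the fixture's at the start. From it, three fixed steel dowel pins, 10 mm diameter and 16 mm high: the pair with centres at x = +38 mm, y = -20 and +28 mm, the single one at x = 0, y = -50 mm. The -x and +y sides are open.
- housing_centre (a point): Centre, half-way up, of the loose housing: open aluminium tray 66 (x) x 90 (y) x 26 (z) mm, about 0.3 kg, circuit board inside, two small flush black openings in its -x side. Starts flat on the table, 8 to 20 mm short of home in x and 4 to 12 mm in y, twisted up to 0.12 rad. Home: 13 mm above the nest point, +x side on the pair, -y end on the single dowel.
- plunger (a joint): Lift of the index plunger, m: 0 = pin seated 8 mm deep in its hole in the table, 0.008 = tip level with the table's face, 0.014 = fully back on its stop. A spring always drives it down: about 6 N at 0, 12 N fully back. It does not latch.
- knob (a point): Grip point on the axis of the plunger's upright black ribbed knob, 25 mm diameter, 27 mm high; 15 mm above the knob's underside, 12 mm below its top; 84 mm above the bench when seated, with 8 mm of neck between the knob and the bracket's top. It rises with the plunger; pull straight up.
- solder_spool_centre (a point): Centre of the loose solder spool lying flat, 56 mm diameter, 42 mm high, a bystander right of the fixture; leave it alone.
- loupe_centre (a point): Centre of the loose black eye loupe, 44 mm diameter, 36 mm high, a bystander behind the fixture; leave it alone.
- marker_black_centre (a point): Middle of the loose black marker pen, 140 mm long, 11 mm thick, lying on the bench right of the fixture; a bystander, leave it alone.

How it is judged:
By the outcome, as a careful person would: the job done as asked, in the order asked, and still so for the second after the job is handed in, while the arm keeps its last pose, push and grip.
It also fails if it takes over 64 s, if anything falls off the work surface, if the arm or the gripper's body presses on something with over 40 N, if the wrist force passes 120 N, or if a joint passes its speed limit or range.

## Robot

A 6-joint arm with a two-finger parallel gripper is mounted at the origin on a cart in front of the work surface, level with it; the furniture and walls round the work are solid. World frame = base frame: x ahead of the robot, y to its left, z up, the work surface at z = 0. Lengths are in m, angles in rad, forces in N, time in s.
With the tool pointing down it reaches from about 0.35 to 0.8 m from the base axis. Payload 7.3 kg.
Tool frame: the origin (TCP) lies at the centre of the arm's flange, where the gripper is bolted on; the fingertips stand 173 mm ahead of it and the grasp point (between the pads) lies 155 mm ahead of it; z points along the fingers, y is the line along which they close (so a half turn about z gives the same grasp; the last joint's range is limited). The gripper opens to 85 mm and grips with 20 to 120 N. Pads are 22 mm wide; open, the fingers measure 114 mm over their backs; the gripper's body (76 mm by 85 mm) begins 54 mm behind the grasp point. The pads swing forward as they close: fully open they stand 13 mm farther back than shut.
Start: joints at [-1.289, 0.342, 1.524, -0, 1.275, -0.146], TCP at [0.218, -0.478, 0.405] pointing down, gripper open.
Joint ranges: [-2.53, 2.53], [-0.77, 2.02], [0.04, 2.7], [-1, 4.14], [0.28, 2.66], [-3.11, 3.11]. Speed limits (rad/s): [2.57, 2.57, 3.14, 3.14, 3.14, 3.14].

## Interface

Orientations are given as a unit quaternion [w, x, y, z].
In Python, from station import manip gives the robot as it stands. Calls block until the motion is done:
- manip.move_to(position, orientation): joint-space move of the TCP to a pose.
- manip.move_l(position, rotation=None, rate=0.15, threshold=None): straight line of the TCP; rotation=None keeps the orientation; rate is the mean speed in m/s. With threshold (N) it stops when the force on the tool has changed by that much, and returns True; else False.
- manip.movej(angles): joint-space move.
- manip.gripper_open() and manip.gripper_close(f_grip=None): open the fingers fully, or close them until they stop; f_grip is the grip in N (None keeps the last).
- manip.pause(seconds).
- manip.ik(position, orientation): joint angles nearest the present ones, or None.
- manip.sense(): the state.
- manip.capture(name): name is "side" or "top" or "wrist"; returns the picture (384x512x3 uint8, red, green, blue); there is no depth.
- manip.get_calibration(name): a dict with "fx", "fy", "cx", "cy" (pixels), "k1" (the pictures are not rectified: a ray, as slopes to the right and down, at radius r is drawn at 1 + k1 r^2 times it, then the intrinsics apply), "camera_from_world" (4x4, takes a point from world to camera coordinates). Camera axes: x right, y down, z forward; pixel columns grow to the right and rows downward; lengths in m; the calibration is good to about 2 mm. A picture is of the moment at which its call begins: read the wrist's pose just before it. get_calibration takes no time and is no camera call; for the wrist camera it gives the pose at the moment of the call.
A pose or a line that the arm cannot do raises manip.IKError and nothing moves.
- manip.sign_off(): hands the job in, once; it reports no verdict.
The state is a dict: "time": time; "joint_positions": joint angles; "qd": joint speeds; "joint_torque": joint torques, N m; "tool_pos": TCP position; "orientation": TCP orientation; "contact_force": force on the tool from outside, world axes, zero at the start; "wrist_torque": the same for the moment, N m; "opening": opening from 0.0 (shut) to 1.0 (fully open).
Only numpy, scipy, OpenCV 4.12 (cv2) and the standard library are available. Lean on these libraries where they do the work, as an engineer would, in place of code of your own. Each camera call takes 0.05 s, during which the arm holds its last target. There are 200 camera calls.

## Working session

There is one attempt and no reset: what is moved stays moved. The work goes in short steps, each a Python script; the robot and the scene stay as the last script left them, time stands still between calls to the robot, and variables do not carry over. Pictures are saved under pics/ and viewed, on a budget of 10 in all, crops included, one or two more only if the job needs it, and the job is handed in when it is done.

```bash
ls; mkdir -p pics
python3 - <<'E'
from station import manip
import cv2,numpy as np
a=manip.capture("top");b=manip.capture("side")
cv2.imwrite("pics/top0.png",a[:,:,::-1]);cv2.imwrite("pics/side0.png",b[:,:,::-1])
for n in("top","side"):
    c=manip.get_calibration(n);print(n,c["fx"],c["cx"],c["cy"],c["k1"]);print(np.round(c["camera_from_world"],3))
print(manip.sense())
E
```

```text
pics
top 441.0801554307589 262.5638750267734 195.13754871837585 0.03537867133754594
[[-0.008 -1.     0.003 -0.029]
 [-0.988  0.007 -0.155  0.601]
 [ 0.155 -0.004 -0.988  0.838]
 [ 0.     0.     0.     1.   ]]
side 414.8850675344656 255.43393114596802 186.96540609909624 -0.13496313803192692
[[ 0.999  0.042  0.01  -0.61 ]
 [ 0.036 -0.666 -0.745  0.026]
 [-0.025  0.745 -0.667  0.921]
 [ 0.     0.     0.     1.   ]]
{'time': 0.1, 'joint_positions': array([-1.28899302e+00,  3.42661489e-01,  1.52489539e+00, -4.02055861e-05,
        1.27537441e+00, -1.45998571e-01]), 'qd': array([ 0.00050585, -0.0011061 , -0.00175827,  0.00163972, -0.00095973,
        0.0011542 ]), 'joint_torque': array([ 1.55674370e-03, -4.34450412e+01, -2.46491539e+01, -2.16257454e-04,
        4.65350124e-03,  7.71831772e-07]), 'tool_pos': array([ 0.21779325, -0.47757459,  0.40410002]), 'orientation': array([-6.66469543e-04,  9.77208822e-01,  2.12279228e-01, -6.45969611e-05]), 'contact_force': array([-0.7509527 ,  0.37342455,  0.43136538]), 'wrist_torque': array([ 0.0178758 , -0.01180211, -0.02062543]), 'opening': 0.9981794683751263}
```

View pics/top0.png

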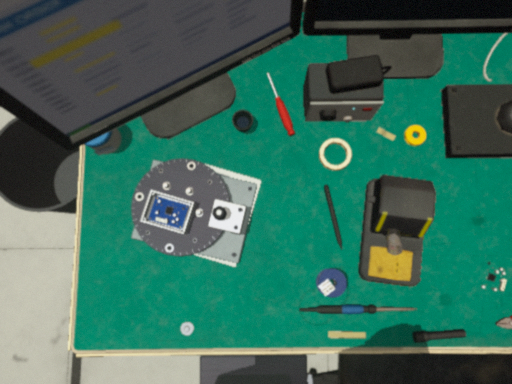

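View pics/side0.png

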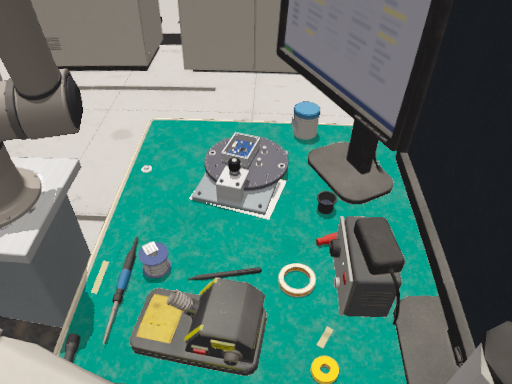

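The top view shows the fixture's table around (181,207), the housing at (168,211), the knob at (221,213), the spool at (331,283), the loupe at (242,121) and the marker at (333,215). The monitor hangs over the far left. In the side view the knob is at (235,163) and the housing at (241,147).

```bash
cat > h.py <<'E'
import numpy as np, cv2
from station import manip
def ray(c,u,v):
    K=np.array([[c["fx"],0,c["cx"]],[0,c["fy"],c["cy"]],[0,0,1.]])
    p=cv2.undistortPoints(np.array([[[u,v]]],float),K,np.array([c["k1"],0,0,0,0.]),None)[0,0]
    T=np.array(c["camera_from_world"]);R=T[:3,:3]
    d=R.T@np.array([p[0],p[1],1]);return -R.T@T[:3,3],d/np.linalg.norm(d)
def onz(c,u,v,z):
    o,d=ray(c,u,v);return o+d*(z-o[2])/d[2]
def tri(*obs):
    A=np.zeros((3,3));b=np.zeros(3);P=[]
    for c,u,v in obs:
        o,d=ray(c,u,v);M=np.eye(3)-np.outer(d,d);A+=M;b+=M@o;P.append((o,M))
    x=np.linalg.solve(A,b);return x,[float(np.linalg.norm(M@(x-o))) for o,M in P]
def proj(c,p):
    T=np.array(c["camera_from_world"]);q=T[:3,:3]@p+T[:3,3];s=q[:2]/q[2];s=s*(1+c["k1"]*(s@s))
    return np.array([c["fx"]*s[0]+c["cx"],c["fy"]*s[1]+c["cy"]])
def down(yaw):  # tool down; tool y axis at world angle yaw
    from scipy.spatial.transform import Rotation as R
    y=np.array([np.cos(yaw),np.sin(yaw),0]);z=np.array([0,0,-1.]);x=np.cross(y,z)
    q=R.from_matrix(np.c_[x,y,z]).as_quat();return q[[3,0,1,2]]
E
python3 - <<'E'
from h import *
t=manip.get_calibration("top");s=manip.get_calibration("side");w=manip.get_calibration("wrist")
print("knob",tri((t,220,211),(s,235,161)))
print("axis",onz(t,181,207,.034), "housing",onz(t,168,211,.06))
print("spool",onz(t,331,283,.021),"loupe",onz(t,242,121,.02),"marker",onz(t,333,215,.005))
print("mon corner",tri((t,72,143),(s,278,48)), tri((t,302,32),(s,390,145)))
st=manip.sense();T=np.linalg.inv(w["camera_from_world"]);
from scipy.spatial.transform import Rotation as R
q=st["orientation"];Rt=R.from_quat(q[[1,2,3,0]]).as_matrix()
print("cam in tool",Rt.T@(T[:3,3]-st["tool_pos"]),np.round(Rt.T@T[:3,:3],2),w["fx"],w["k1"])
E
```

```text
knob (array([0.56374955, 0.04738927, 0.0934523 ]), [0.0005176294496482219, 0.0005176294496483202])
axis [0.57914864 0.13166508 0.034     ] housing [0.56804578 0.15217168 0.06      ]
spool [ 0.42551282 -0.16909467  0.021     ] loupe [0.76391892 0.00879464 0.02      ] marker [ 0.56382318 -0.18031932  0.005     ]
mon corner (array([0.64933598, 0.25951325, 0.25789492]), [0.001063379107032524, 0.0010633791070327467]) (array([ 0.83148415, -0.09823217,  0.25441767]), [0.0022796024595784486, 0.0022796024595784204])
cam in tool [ 0.07291835 -0.00026875  0.0302859 ] [[-0.   -0.96 -0.29]
 [ 1.   -0.   -0.  ]
 [-0.   -0.29  0.96]] 279.70362408573016 -0.010589147647877746
```

Run:
```python
from h import *
q=down(-0.18)
manip.move_to([.53,.05,.38],q); 
manip.move_l([.55,.09,.31],rate=.2)
import pickle
for i,p in enumerate([None,[.55,.03,.31]]):
    if p: manip.move_l(p,rate=.2)
    manip.pause(.2)
    c=manip.get_calibration("wrist");a=manip.capture("wrist")
    cv2.imwrite(f"pics/w{i}.png",a[:,:,::-1]);pickle.dump(c,open(f"w{i}.pkl","wb"))
st=manip.sense();print(st["time"],st["tool_pos"],st["joint_positions"],st["contact_force"])
a,b=[cv2.imread(f"pics/w{i}.png") for i in(0,1)]
cv2.imwrite("pics/w01.png",cv2.resize(np.vstack([a,b]),(800*512//768,0) if 0 else None,fx=.78,fy=.78) if 0 else a)
```

```text
3.8083 [0.54995243 0.03073987 0.31007022] [-8.33452867e-02  4.80194166e-01  1.58701548e+00  1.30382924e-04
  1.07430860e+00  9.55512432e-02] [-0.02944696 -0.21628876  0.89052608]
```

View pics/w0.png

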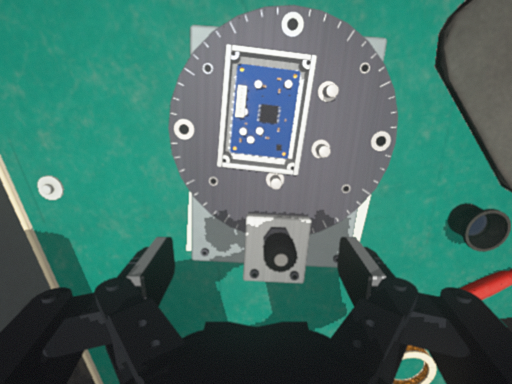

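View pics/w1.png

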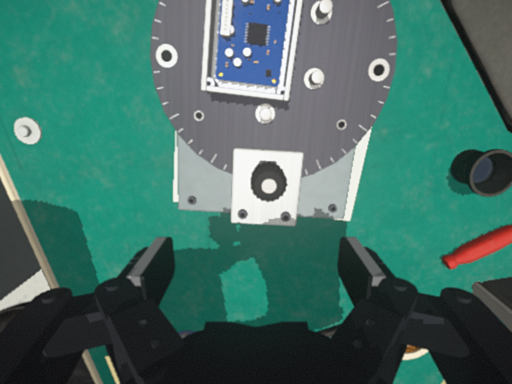

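In w0 the housing's rim corners are at about (227,46), (315,56), (297,174) and (218,165). The dowels are at (328,91), (321,149) and (275,181), and the knob's top disc is at (280,261). In w1 the dowels are at (322,10), (315,77) and (265,113), and the knob top is at (268,185).

```bash
cat > meas.py <<'E'
from h import *
import pickle
def blob(img,u,v,r,lo,hi=255):
    h=cv2.cvtColor(img,cv2.COLOR_BGR2HSV)
    m=((h[:,:,2]>=lo)&(h[:,:,2]<=hi)&(h[:,:,1]<60)).astype(np.uint8)
    n,l,s,c=cv2.connectedComponentsWithStats(m)
    k=min([i for i in range(1,n) if s[i,4]>15],key=lambda i:np.hypot(*(c[i]-[u,v])))
    return c[k],s[k]
E
python3 - <<'E'
from meas import *
I=[cv2.imread(f"pics/w{i}.png") for i in(0,1)];C=[pickle.load(open(f"w{i}.pkl","rb")) for i in(0,1)]
D=[]
for n,a,b in[("pairA",(328,91),(322,10)),("pairB",(321,149),(315,77)),("single",(275,181),(265,113)),("knob",(280,261),(268,185))]:
    o=[]
    for im,c,p in zip(I,C,(a,b)):
        q,s=blob(im,*p,15,165 if n!="knob" else 120);o.append((c,*q));print(n,np.round(q,1),s[2:],end=" ")
    x,e=tri(*o);print("\n   ",np.round(x,4),np.round(e,4), "plane.050",[np.round(onz(*k,.05 if n!='knob' else .096),4) for k in o]);D.append(x)
P=np.array([onz(C[0],u,v,.06)[:2] for u,v in[(227,46),(315,56),(297,174),(218,165)]])
print("corners",np.round(P,4),[round(float(np.linalg.norm(P[i]-P[i-1])),4) for i in range(4)],P.mean(0))
for i in range(3):
    print(np.linalg.norm(D[i][:2]-D[i-1][:2]))
E
```

```text
pairA [327.8  90.3] [ 21  21 286] pairA [321.6   9.6] [ 22  24 304] 
    [0.6238 0.1624 0.0389] [0.0002 0.0002] plane.050 [array([0.6208, 0.1624, 0.05  ]), array([0.6212, 0.1597, 0.05  ])]
pairB [320.8 148.6] [ 20  19 251] pairB [313.7  77.6] [ 20  21 295] 
    [0.6125 0.1157 0.0377] [0.0001 0.0001] plane.050 [array([0.6101, 0.118 , 0.05  ]), array([0.6099, 0.115 , 0.05  ])]
single [250.3 139.4] [ 8  8 54] single [264.4 113.2] [ 20  19 307] 
    [ 0.5594  0.0999 -0.1757] [0.0179 0.0179] plane.050 [array([0.5542, 0.1359, 0.05  ]), array([0.5682, 0.0957, 0.05  ])]
knob [280.5 259.7] [ 12  12 116] knob [268.6 185.6] [ 16  16 203] 
    [0.5616 0.0497 0.0966] [0.0001 0.0001] plane.050 [array([0.5615, 0.0493, 0.096 ]), array([0.5617, 0.0495, 0.096 ])]
corners [[0.5505 0.2054]
 [0.6118 0.1874]
 [0.5867 0.1028]
 [0.5252 0.1217]] [0.0874, 0.0639, 0.0883, 0.0643] [0.56855254 0.15430787]
0.12876828746033958
0.04809613921528159
0.055364082564097826
```

```bash
cat >> h.py <<'E'
YAW=-.235
EX=np.array([np.cos(YAW),np.sin(YAW)]);EY=np.array([-EX[1],EX[0]])
NEST=np.array([.5803,.1441])
def W(x,y,z): return list(NEST+x*EX+y*EY)+[z]
def L(p): d=np.array(p[:2])-NEST; return np.round([d@EX,d@EY],4)
def rep(m):
    s=manip.sense();print(m,round(s["time"],2),L(s["tool_pos"]),round(s["tool_pos"][2],4),np.round(s["contact_force"],1))
E
python3 - <<'E'
from h import *
c=[pickle for pickle in ()]
import pickle
C=[pickle.load(open(f"w{i}.pkl","rb")) for i in(0,1)]
x,e=tri((C[0],275,181),(C[1],264.4,113.2));print("single",x,e,L(x),"knob",L([.5616,.0497]))
Z=.215
manip.gripper_close(30)
q=down(YAW+np.pi/2)
manip.move_to(W(-.085,.004,.29),q)
manip.move_l(W(-.085,.004,Z),rate=.15);rep("down")
print(manip.move_l(W(-.036,.004,Z),rate=.02,threshold=10));rep("pushx")
manip.move_l(W(-.065,.004,Z),rate=.1);rep("back")
c=manip.get_calibration("wrist")
cv2.imwrite("pics/t1.png",manip.capture("top")[150:270,100:290,::-1].repeat(3,0).repeat(3,1))
E
```

```text
single [0.56842661 0.09549668 0.04299278] [9.990646042784128e-05, 9.990646042772641e-05] [-0.0002 -0.05  ] knob [ 0.0038 -0.0962]
down 6.38 [-0.0845  0.0039] 0.2155 [0.6 0.5 0.3]
True
pushx 8.28 [-0.0426  0.004 ] 0.2145 [ 0.4 -0.2 -0.6]
back 8.64 [-0.0649  0.0041] 0.2151 [ 0.6 -0.1  1.4]
```

View pics/t1.png

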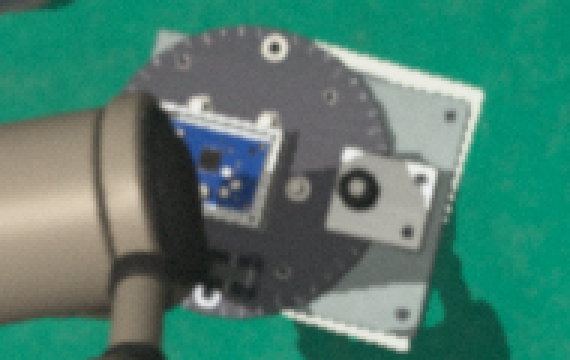

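The crop shows the housing's +x side against both pair dowels, at about (200,103) and (268,118). It still stops short of the single dowel at (298,188). Next I push in -y, then again in +x.

Run:
```python
from h import *
Z=.215
manip.move_l(W(-.075,.02,.29),rate=.25)
manip.move_to(W(0,.085,.27),down(YAW))
manip.move_l(W(0,.085,Z),rate=.15);rep("down")
print(manip.move_l(W(0,.048,Z),rate=.02,threshold=10));rep("pushy")
manip.move_l(W(0,.080,Z),rate=.1)
manip.move_l(W(0,.085,.27),rate=.25)
manip.move_to(W(-.075,.004,.27),down(YAW+np.pi/2))
manip.move_l(W(-.075,.004,Z),rate=.15)
print(manip.move_l(W(-.036,.004,Z),rate=.02,threshold=10));rep("pushx")
manip.move_l(W(-.075,.004,Z),rate=.1)
manip.move_l(W(-.075,.004,.30),rate=.25)
# look: from the knob-approach side
manip.gripper_open()
manip.move_to(W(-.01,-.09,.31),down(YAW));manip.pause(.2)
import pickle
c=manip.get_calibration("wrist");a=manip.capture("wrist");pickle.dump(c,open("w2.pkl","wb"))
cv2.imwrite("pics/w2.png",a[:,:,::-1]);rep("look")
cv2.imwrite("pics/w2c.png",cv2.resize(a[0:220,140:400,::-1],None,fx=2.7,fy=2.7,interpolation=cv2.INTER_CUBIC))
for p in [(.033,.045,.06),(.033,-.045,.06),(-.033,-.045,.06),(-.033,.045,.06)]:
    print(np.round(proj(c,np.array(W(*p))),1), (proj(c,np.array(W(*p)))-[140,0])*2.7)
```

```text
down 11.1 [0.0002 0.085 ] 0.2154 [-0.2  0.2  1.1]
True
pushy 12.47 [-0.0001  0.0552] 0.2149 [0.8 1.4 1.6]
True
pushx 16.73 [-0.0424  0.004 ] 0.2144 [-0.6 -0.4  1.1]
look 19.97 [-0.0101 -0.0897] 0.31 [0.3 0.2 0.6]
[319.   12.8] [483.22973547  34.45342097]
[311.7 143.3] [463.6995622  386.79711031]
[227.3 143.2] [235.80620882 386.76300818]
[223.6  12.7] [225.76794716  34.41252758]
```

View pics/w2c.png

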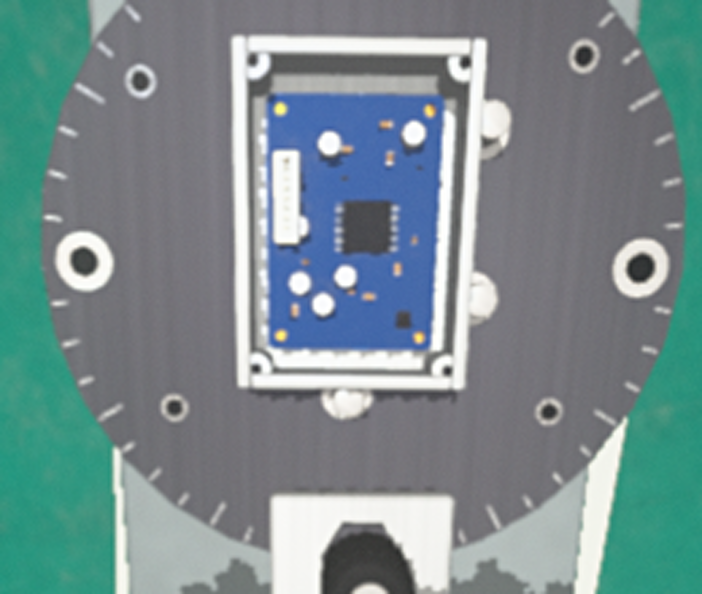

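The crop shows the rim touching or overlapping all three dowels, with its corners at (232,36), (487,38), (465,390) and (239,387), within 1–2 mm of the prediction. I'll check the edge-to-dowel distances numerically, then take the knob.

```bash
python3 - <<'E'
from h import *
import pickle
c=pickle.load(open("w2.pkl","rb"))
# rim outer edges by subpixel brightness step, rows/cols across the rim
g=cv2.cvtColor(cv2.imread("pics/w2.png"),cv2.COLOR_BGR2GRAY).astype(float)
def edge(p,n):  # outermost bright->dark step within +-4 mm of p along outward n (nest frame), z=.06
    t=np.arange(-.003,.006,.0002);uv=np.array([proj(c,np.array(W(*(p+k*n),.06))) for k in t],np.float32)
    v=cv2.remap(g.astype(np.float32),uv[:,0].copy(),uv[:,1].copy(),cv2.INTER_LINEAR).ravel()
    return t[np.argmin(np.gradient(v))]
for nm,pts,n in[("+x",[(.033,y) for y in(-.04,-.036,-.008,0,.008,.014,.038,.042)],(1,0)),("-x",[(-.033,y) for y in np.linspace(-.04,.04,6)],(-1,0)),
  ("-y",[(x,-.045) for x in(-.028,-.02,-.014,.014,.02,.028)],(0,-1)),("+y",[(x,.045) for x in np.linspace(-.028,.028,5)],(0,1))]:
    print(nm,[round(1e3*float(edge(np.array(p),np.array(n))),1) for p in pts])
for p in([.6238,.1624],[.6125,.1157],[.56843,.0955]):print(L(p))
E
python3 - <<'E'
from h import *
q=down(YAW);K=[.5616,.0497]
manip.move_l(K+[.29],rotation=list(q),rate=.15)
manip.move_l(K+[.2385],rate=.08,threshold=8);rep("at knob")
manip.gripper_close(60);manip.pause(.3);rep("gripped");print(manip.sense()["opening"])
cv2.imwrite("pics/s3.png",cv2.resize(manip.capture("side")[110:230,170:320,::-1],None,fx=4,fy=4,interpolation=cv2.INTER_CUBIC))
E
```

```text
+x [-0.6, 0.0, -0.2, 0.4, 0.4, 0.0, 0.8, 0.6]
-x [-0.4, 0.0, -0.4, -0.8, -0.8, -1.2]
-y [0.0, 0.0, 0.0, 0.4, 0.4, 0.2]
+y [-0.4, -0.6, -0.6, -0.4, -0.4]
[0.038  0.0279]
[ 0.0379 -0.0201]
[-0.0002 -0.05  ]
at knob 21.07 [ 0.004  -0.0961] 0.2389 [0.6 0.4 0.5]
gripped 21.97 [ 0.0041 -0.0962] 0.239 [ 1.1 -0.3  5.2]
0.2772516635971589
```

View pics/s3.png

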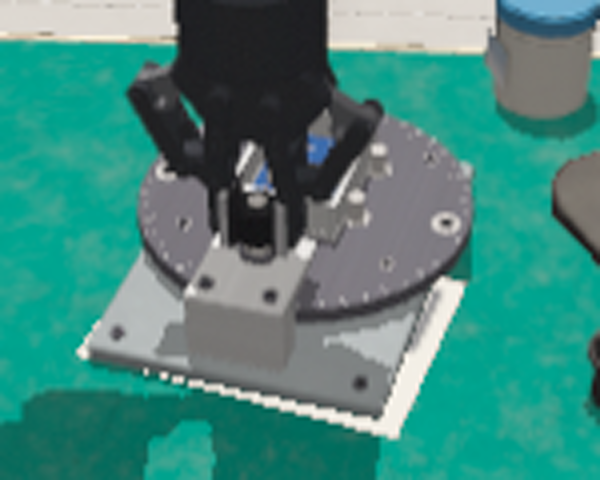

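The fingers are round the knob with the opening at 0.28 (about 25 mm). The rim measures about 0.01 rad off my yaw estimate, so I'm checking the yaw against the bracket's edges before lifting.

Run:
```python
from h import *
import pickle
for i in (1,2):
    c=pickle.load(open(f"w{i}.pkl","rb"))
    im=cv2.imread(f"pics/w{i}.png");h=cv2.cvtColor(im,cv2.COLOR_BGR2HSV)
    m=((h[:,:,2]>190)&(h[:,:,1]<50)).astype(np.uint8)
    kp=proj(c,np.array([.5616,.0497,.06]))
    n,l,s,ce=cv2.connectedComponentsWithStats(m)
    k=min([j for j in range(1,n) if s[j,4]>1500],key=lambda j:np.hypot(*(ce[j]-kp)))
    print(i,s[k],kp)
    rows=range(s[k,1]+8,s[k,1]+s[k,3]-8,2)
    for nm,f in(("left",min),("right",max)):
        P=np.array([onz(c,f(np.where(l[r]==k)[0])+(-.5 if f is min else .5),r,.06)[:2] for r in rows])
        vx,vy,_,_=cv2.fitLine(P.astype(np.float32),cv2.DIST_HUBER,0,.001,.001).ravel()
        print(nm,"yaw",-np.arctan(vx/vy),L(P.mean(0)))
```

```text
1 [ 231  149   72   75 3450] [266.47367687 173.12530168]
left yaw -0.24420138 [-0.024  -0.1088]
right yaw -0.23735805 [ 0.0313 -0.1057]
2 [ 240  184   68   42 1673] [273.23671958 204.86741225]
left yaw -0.2876858 [-0.024  -0.0955]
right yaw -0.2329473 [ 0.0313 -0.0954]
```

The bracket gives yaw ≈ -0.241 and the housing ≈ -0.245, so the housing is square within measuring error. Now I lift.

Run:
```python
from h import *
z0=manip.sense()["tool_pos"][2];K=[.5616,.0497]
p=list(manip.sense()["tool_pos"][:2])
manip.move_l(p+[z0+.011],rate=.03);rep("up11")
print(manip.move_l(p+[z0+.019],rate=.01,threshold=10));rep("stop")
manip.pause(.5);rep("hold");s=manip.sense();print("lift",s["tool_pos"][2]-z0,s["opening"])
```

```text
up11 22.55 [ 0.0043 -0.0962] 0.2485 [  7.1  -1.2 -10.1]
True
stop 23.12 [ 0.0045 -0.0962] 0.2521 [  6.1  -0.2 -11.7]
hold 23.62 [ 0.0046 -0.0961] 0.2514 [  6.4   0.4 -11.4]
lift 0.012425806450565041 0.27346475253337243
```

Run:
```python
from h import *
p=manip.sense()["tool_pos"];z0=.2390
for dz in (.0145,.016,.0175):
    manip.move_l([p[0],p[1],z0+dz],rate=.01);manip.pause(.2);rep(dz)
    f=-manip.sense()["contact_force"][2]
    if f>19: break
print(manip.sense()["opening"])
cv2.imwrite("pics/s4.png",cv2.resize(manip.capture("side")[110:230,170:320,::-1],None,fx=4,fy=4,interpolation=cv2.INTER_CUBIC))
```

```text
0.0145 24.07 [ 0.0045 -0.0961] 0.2515 [  6.4   0.2 -11.6]
0.016 24.57 [ 0.0045 -0.0961] 0.2529 [  6.7  -0.9 -11.9]
0.0175 25.07 [ 0.0046 -0.0961] 0.2532 [  9.9  -0.2 -21.3]
0.27534225466216533
```

View pics/s4.png

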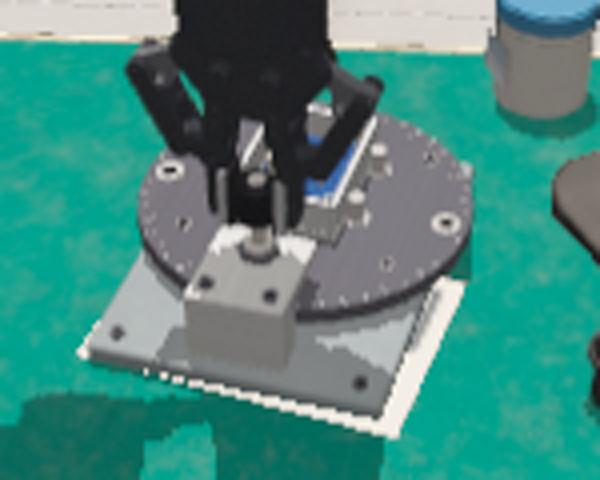

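The knob is up with its neck showing at (260,235). The wrist force jumped from 12 to 21 N at 14 mm of lift, so the plunger is on its stop. The table's marks at (169,170) and (446,222) have not moved, and the housing is still against the pair.

Run:
```python
from h import *
manip.pause(.5);rep("final");print(manip.sense()["opening"]);manip.sign_off()
```

```text
final 25.62 [ 0.0046 -0.0962] 0.2532 [  9.5  -0.5 -21.3]
0.26986967553720886
the job is handed in; nothing more can be done
```

The housing is home against its three dowels, and the arm is holding the index knob fully up. I handed the job in at 25.6 s.

- **Housing:** With the index pin still seated, I pushed it +x onto the pair, -y onto the single dowel, then +x again. Each push ended in a firm contact stop. In the wrist picture its edges lay within about 1 mm of the home outline.
- **Squareness:** The housing first looked about 0.01 rad off the yaw I took from the dowels. In one wrist view the bracket's edges gave -0.241 rad against about -0.245 for the housing. That is within measuring error, so I did not push again. A second view of the bracket was less consistent (-0.233 and -0.288), but the bracket was partly hidden in it.
- **Knob:** I gripped it at 60 N and lifted it 14 mm. The force jumped from 12 N to 21 N there, so the plunger is on its stop, and it held steady at the last check. A side force of about 10 N remained on the grip.
- **Table and bystanders:** The table marks sit at the same pixels before and after the lift, so it had not turned. I kept clear of the spool, loupe and marker, but I did not re-measure them at the end.

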